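# Lock the disc drive's spindle for transport

### The job

This exhibit disc drive is about to be moved, so lock its spindle: with a fingertip, push the black post round until the slot in the copper disc faces the red bar, then push the bar's upright red tab so that the bar slides fully home into the slot. Only push, do not grip anything; leave the loose brass knob, spanner, bottle and mug where they are, and finish clear of everything.

Things in the scene. Friction and masses are not known exactly. Their poses are not given: they have to be found in the camera images.
- drive: Cream disc drive, a fixed box 240 (its x) x 360 (its y) x 90 mm high, level on the table, turned about the vertical. Origin: centre of its underside; its flat top (the deck) is 90 mm above. In its frame the disc's axis is at x 0, y -50 mm; the red bar lies along y at x 0, on the +y side of the disc, and is pushed towards -y. The deck is clear behind the bar's tab.
- disc_center (a point): Point on the disc's axis at the height of the copper disc's upper face, 106 mm above the table. The copper disc is 160 mm in diameter and 10 mm thick (6 mm above the deck). An aluminium hub of radius 46 mm stands 1 mm proud, and a steel boss of radius 22 mm stands 10 mm proud of the copper.
- slot_mouth (a point): Middle of the open end of the disc's one slot, at the rim, 80 mm from the axis, on the copper's upper face. The slot is 18 mm wide and runs radially 34 mm inward from the rim, right through the copper. It moves with the disc.
- spindle_disc (a joint): Turn of the disc in rad, growing anticlockwise from above. 0: the slot points at the bar (drive's +y). Starts at 0.5 to 1.7, so it must be turned clockwise. Stops at -2.6 and 2.6. Stiff (0.12 N m, about 2 N at the post); stays where left. Within 0.03 rad of 0 the bar enters freely; from about 0.06 its tapered tip draws the disc into line; farther off, the rim stops the bar.
- finger_post (a point): Black upright post on the disc, 14 mm in diameter and 34 mm tall, to push the disc round by. This point: centre of its foot, on the copper's upper face (106 mm above the table), 58 mm from the disc's axis and exactly opposite the slot.
- lock_bar (a joint): How far the red bar has been pushed in, m. 0: drawn back, its tip 8 mm outside the disc's rim; 0.036: fully home against its stop, its tip 28 mm inside the rim. Starts at 0 to 0.006. It takes about 3 N and stays where it is left.
- bar_tip (a point): Middle of the tip of the red bar, on its upper face, 106 mm above the table. The bar is 12 mm wide, 10 mm high, 76 mm long; its last 8 mm taper to 6 mm wide. It runs through a fixed dark steel guide 32 mm wide, 96 to 114 mm out from the disc's axis, top 114 mm above the table.
- push_tab (a point): Upright red tab on the bar's outer end: a plate 36 mm wide (its x), 8 mm thick (its y, the sliding direction), 46 mm tall. This point: centre of its underside, 96 mm above the table (6 mm over the deck), 72 mm outward from the bar's tip. Its axes are the drive's: pushing its outer (+y) face towards -y slides the bar in.
- clamp_knob: Loose brass clamp knob on the deck, on the +x side of the bar, 32 mm in diameter, 26 mm tall; origin: centre of its underside. To be left alone.
- wrench: Loose steel spanner, 140 mm long, 38 mm wide at its jaw, 8 mm thick, lying flat on the deck along the drive's y, on the -x side of the bar; origin: underside, middle. To be left alone.
- cleaner: Loose blue cleaner bottle on the table to the right of the drive, 48 mm in diameter, 110 mm tall; origin: centre of its underside. To be left alone.
- mug: Loose white mug on the table to the left of the drive, 80 mm in diameter, 90 mm tall; origin: centre of its underside. To be left alone.

How it is judged:
By the outcome, as a careful person would: the job done as asked, in the order asked, and still so for the second after the job is handed in, with the robot touching nothing.
It also fails if it takes over 43 s, if anything falls off the work surface, if the arm or the gripper's body presses on something with over 40 N, if the wrist force passes 120 N, or if a joint passes its speed limit or range.

### The arm

A 6-joint arm with a two-finger parallel gripper is mounted at the origin on the work surface. World frame = base frame: x ahead of the robot, y to its left, z up, the work surface at z = 0. Lengths are in m, angles in rad, forces in N, time in s.
With the tool pointing down it reaches from about 0.25 to 0.725 m from the base axis. Payload 4 kg.
Tool frame: the origin (TCP) lies at the very end of the fingers, on their centre line; the grasp point (between the pads) lies 19 mm behind it; y points along the fingers, z is the direction in which the jaws open and shut, and the axes are right-handed (so a half turn about y gives the same grasp; the last joint's range is limited). The gripper opens to 85 mm and grips with 20 to 120 N. Pads are 22 mm wide; open, the fingers measure 114 mm over their backs; the gripper's body (76 mm by 85 mm) begins 54 mm behind the grasp point. The pads swing forward as they close: fully open they stand 13 mm farther back than shut.
Start: joints at [1.183, 0.241, 0.005, 1.335, 0, 1.571], TCP at [0.189, 0.463, 0.231] pointing down, gripper open.
Joint ranges: [-2.72, 2.72], [-1.05, 1.87], [-1.09, 1.28], [-1.99, 2.15], [-1.42, 1.44], [-3.14, 3.14]. Speed limits (rad/s): [2.79, 2.79, 3.14, 3.14, 3.14, 3.14].

### API

Orientations are given as a unit quaternion [x, y, z, w].
In Python, from workcell import bot gives the robot as it stands. The module is installed in compiled form; this text tells all that it offers.
- The arm moves only by the tool move_arm, never from a script. Its argument "increments" is a list of rows, each an object with "grip": the closure, from 0 (fully open) to 1 (shut); "linear": the shift along the tool's x, y, z scaled (see below), a list of three; "twist": the turn about the tool's y scaled (see below). A call has exactly 5 rows; each row shifts and turns the pose as measured when the row begins, along the tool's axes as they then stand; what a row does not reach is not made up. The controller multiplies each number of a shift by 0.2 m and each number of a turn by 2 rad. A row lasts 1/10 s, in which the tool goes at most 50 mm and 8.59 degrees, less where a joint would pass 70% of its speed; a pose out of reach is approached as far as the arm can. A call with a number of a shift or a turn outside -1 to 1 is refused whole. A call with a gripper value outside its range is refused whole. The fingers move at their own pace and stop on an object; the grip force is fixed at half the most. Time passes only in rows, so rows that do not move let the fingers close, or fill a call up. It gives the time, the measured TCP pose, the force and the opening at its end, in the units of the state.
- bot.get_obs(): the state, without advancing time (a new reading comes with each control period).
- bot.camera(name): name is "side" or "top" or "wrist"; returns (picture, depth): 480x640x3 uint8, blue, green, red; 480x640 float32, m along the optical axis (not along the pixel's ray), 0 where there is no reading.
- bot.camera_params(name): a dict with "camera_matrix" (3x3 intrinsics, pixels), "dist" ([k1, k2, p1, p2, k3] as OpenCV has them; the pictures are not rectified), "rvec" (rotation vector, rad) and "tvec" (3), from world to camera coordinates, as OpenCV has them; the wrist camera has in their place "T_tool_cam" (4x4, takes a point from camera to tool coordinates, whose origin is the TCP and whose axes are the tool frame's). Camera axes: x right, y down, z forward; pixel columns grow to the right and rows downward; lengths in m; the calibration is good to about 2 mm. A picture is of the moment at which its call begins: read the wrist's pose just before it. camera_params takes no time and is no camera call.
- bot.job_done(): hands the job in, once; it reports no verdict.
The state is a dict: "clock": time; "joint_pos": joint angles; "joint_vel": joint speeds; "tau": joint torques, N m; "eef_pos": TCP position; "tool_rot": TCP orientation; "ft_force": force on the tool from outside, world axes, zero at the start; "ft_torque": the same for the moment, N m; "grip_width": finger opening in m.
Only numpy, scipy, OpenCV 4.12 (cv2) and the standard library are available. Lean on these libraries where they do the work, as an engineer would, in place of code of your own. Each camera call takes 0.05 s, during which the arm holds its last target. There are 200 camera calls.

## Working session

There is one attempt and no reset: what is moved stays moved. The work goes in short steps, Python scripts to look and compute and a tool call to move; the robot and the scene stay as the last step left them, time stands still between calls to the robot, and variables do not carry over. Pictures are saved under pics/ and viewed, about 8 in all and at most 12, crops included, and the job is handed in when it is done.

Besides the shell and the picture viewer there is one more tool, called after "Emit:" by a JSON object that holds its "op" and its "data", one argument or row to a line. move_arm: Moves the arm, as the interface text tells. Its arguments: {"type":"object","properties":{"increments":{"type":"array"}},"required":["increments"]}

```bash
mkdir -p pics; python3 - <<'E'
from workcell import bot
import cv2,numpy as np
o=bot.get_obs()
print({k:np.round(v,3) for k,v in o.items()})
for n in("top","side"):
    im,d=bot.camera(n); cv2.imwrite(f"pics/{n}0.png",im); np.save(f"pics/{n}0d.npy",d)
    p=bot.camera_params(n); print(n,{k:np.round(v,4).tolist() for k,v in p.items()})
print(bot.camera_params("wrist"))
E
```

```text
{'clock': np.float64(0.0), 'joint_pos': array([ 1.183,  0.241,  0.004,  1.335, -0.   ,  1.571]), 'joint_vel': array([-0.001,  0.001,  0.001,  0.   ,  0.001, -0.001]), 'tau': array([ 0.0000e+00, -3.7232e+01,  2.5241e+01,  1.7000e-02,  0.0000e+00,
       -0.0000e+00]), 'eef_pos': array([0.189, 0.462, 0.23 ]), 'tool_rot': array([ 0.695, -0.136,  0.136, -0.693]), 'ft_force': array([ 0.119, -0.208, -0.048]), 'ft_torque': array([-0.004, -0.034,  0.023]), 'grip_width': np.float64(0.085)}
top {'camera_matrix': [[576.1788, 0.0, 320.0366], [0.0, 576.1788, 228.6146], [0.0, 0.0, 1.0]], 'dist': [-0.1912, 0.0, 0.0, 0.0, 0.0], 'rvec': [2.1268, -2.1818, 0.1272], 'tvec': [0.003, 0.5682, 1.3106]}
side {'camera_matrix': [[448.6941, 0.0, 311.5593], [0.0, 448.6941, 239.5805], [0.0, 0.0, 1.0]], 'dist': [0.019, 0.0, 0.0, 0.0, 0.0], 'rvec': [0.3513, -2.5291, 1.5405], 'tvec': [0.54, 0.1576, 0.8817]}
{'camera_matrix': array([[421.83736191,   0.        , 330.62471116],
       [  0.        , 421.83736191, 238.58933007],
       [  0.        ,   0.        ,   1.        ]]), 'dist': array([-0.05639396,  0.        ,  0.        ,  0.        ,  0.        ]), 'T_tool_cam': array([[ 2.89633767e-05,  9.46863933e-01,  3.21634406e-01,
        -8.34949469e-02],
       [ 9.55763535e-04, -3.21634285e-01,  9.46863492e-01,
        -1.42990903e-01],
       [ 9.99999543e-01,  2.79982073e-04, -9.14293635e-04,
         5.39278948e-04],
       [ 0.00000000e+00,  0.00000000e+00,  0.00000000e+00,
         1.00000000e+00]])}
```

View pics/top0.png

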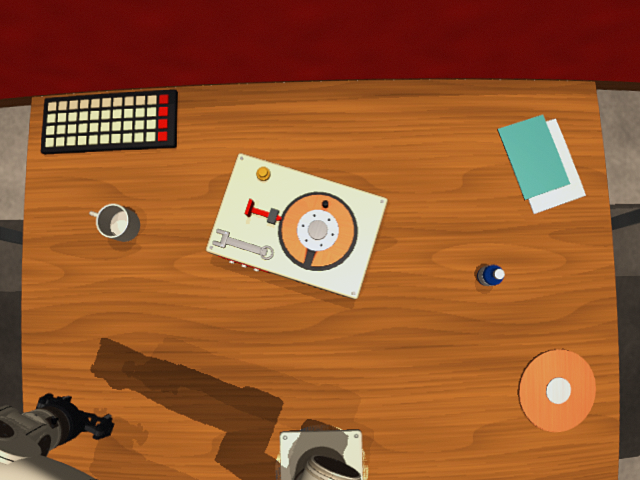

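The top view shows the disc centred near (318,230), its slot near (310,257) and the post near (325,204). The tab is near (250,208) and the guide near (273,215). The brass knob is near (263,174) and the spanner near (243,243).

```bash
cat > h.py <<'E'
import cv2,numpy as np
from scipy.spatial.transform import Rotation as R
from workcell import bot
def pose(n,o=None):
    p=bot.camera_params(n)
    if n=="wrist":
        T=np.eye(4);T[:3,:3]=R.from_quat(o["tool_rot"]).as_matrix();T[:3,3]=o["eef_pos"]
        T=T@p["T_tool_cam"]; return p,T[:3,:3],T[:3,3]
    M=cv2.Rodrigues(np.array(p["rvec"],float))[0]; return p,M.T,-M.T@np.array(p["tvec"]).ravel()
def ray(n,uv,z,o=None):
    p,M,c=pose(n,o)
    q=cv2.undistortPoints(np.array(uv,np.float64).reshape(-1,1,2),p["camera_matrix"],np.array(p["dist"])).reshape(-1,2)
    d=np.c_[q,np.ones(len(q))]@M.T
    return c+d*((z-c[2])/d[:,2])[:,None]
def proj(n,P,o=None):
    p,M,c=pose(n,o); Rw=M.T
    return cv2.projectPoints(np.array(P,float).reshape(-1,1,3),cv2.Rodrigues(Rw)[0],-Rw@c,p["camera_matrix"],np.array(p["dist"]))[0].reshape(-1,2)
E
python3 - <<'E'
from h import *
im=cv2.imread("pics/top0.png"); hsv=cv2.cvtColor(im,cv2.COLOR_BGR2HSV)
roi=np.zeros(im.shape[:2],np.uint8); roi[150:302,205:390]=255
def cnts(m,k=1):
    c,_=cv2.findContours(m&roi,cv2.RETR_EXTERNAL,cv2.CHAIN_APPROX_NONE); return sorted(c,key=cv2.contourArea)[::-1][:k]
# deck outline
cream=cv2.inRange(hsv,(15,5,190),(60,70,255))
c=cnts(cv2.morphologyEx(cream,cv2.MORPH_CLOSE,np.ones((9,9))))[0]
W=ray("top",c.reshape(-1,2),.09)[:,:2]
r=cv2.minAreaRect(W.astype(np.float32)*1000);print("deck",r,cv2.boxPoints(r))
red=cv2.inRange(hsv,(0,180,120),(6,255,255))|cv2.inRange(hsv,(172,180,120),(180,255,255))
for c in cnts(red,3):
    print("red",cv2.contourArea(c),cv2.boundingRect(c))
    P=ray("top",c.reshape(-1,2),.142);print(cv2.minAreaRect(P[:,:2].astype(np.float32)*1000))
org=cv2.inRange(hsv,(7,100,150),(18,220,255))
c=cnts(org)[0]; h=cv2.convexHull(c)
print("disc",[np.round(x,4) for x in ray("top",[cv2.minEnclosingCircle(h)[0],cv2.fitEllipse(h)[0]],.106)])
blk=cv2.inRange(hsv,(0,0,0),(180,255,50))
for c in cnts(blk,4): 
    u=c.reshape(-1,2).mean(0);print("blk",cv2.contourArea(c),u,ray("top",[u],.14),ray("top",[u],.106))
cv2.imwrite("pics/crop0.png",cv2.resize(im[145:305,200:395],None,fx=4,fy=4,interpolation=cv2.INTER_CUBIC)[:600,:800])
E
```

```text
deck ((568.5506591796875, 42.80305480957031), (354.85650634765625, 243.36572265625), 71.07086944580078) [[ 395.8909    -85.556244]
 [ 626.0955   -164.5037  ]
 [ 741.21045   171.16235 ]
 [ 511.0058    250.1098  ]]
red 68.5 (251, 207, 18, 10)
((594.6641235351562, 117.64859008789062), (37.381988525390625, 11.02696418762207), 69.9532699584961)
red 33.5 (245, 199, 7, 16)
((607.1123046875, 142.626220703125), (6.961671352386475, 33.87130355834961), 71.13934326171875)
red 14.0 (276, 215, 6, 6)
((580.0433349609375, 77.69873809814453), (10.735428810119629, 9.690268516540527), 61.84321594238281)
disc [array([0.5676, 0.039 , 0.106 ]), array([ 0.5885, -0.0334,  0.106 ])]
blk 21.0 [324.9375 204.    ] [[ 0.60847066 -0.02396418  0.14      ]] [[ 0.61419068 -0.0241382   0.106     ]]
blk 10.0 [313.75       199.61805556] [[6.18737909e-01 2.46706311e-05 1.40000000e-01]] [[6.24741543e-01 5.13299388e-04 1.06000000e-01]]
blk 0.0 [350.25 212.  ] [[ 0.58953537 -0.07819473  0.14      ]] [[ 0.59473233 -0.07986679  0.106     ]]
blk 0.0 [352. 215.] [[ 0.58288674 -0.08176553  0.14      ]] [[ 0.58790004 -0.08353623  0.106     ]]
```

View pics/crop0.png

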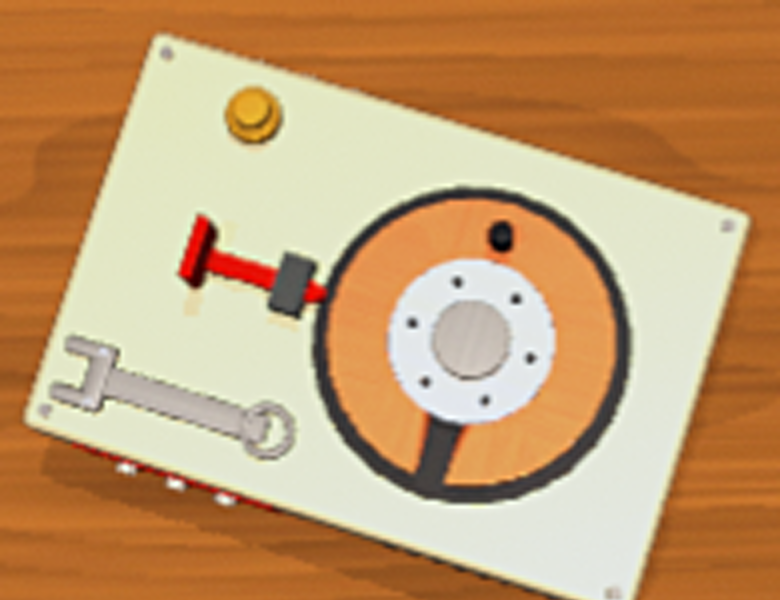

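The crop shows the post at drive +x and the slot at drive -x. So the disc is at about +1.57 rad and the post must go clockwise about 90° to drive -y. Next I'll work out the frames and a first move.

```bash
cat >> h.py <<'E'
ang=np.deg2rad(71.07); Y=np.array([np.cos(ang),np.sin(ang),0]); X=np.array([Y[1],-Y[0],0])
C=np.array([.5685,.0428,0])   # drive origin
def d2w(x,y,z): return C+x*X+y*Y+[0,0,z]
def w2d(P): P=np.asarray(P)-C; return np.stack([P@X,P@Y,P[...,2]],-1)
def state(o):
    M=R.from_quat(o["tool_rot"]).as_matrix()
    t=w2d(o["eef_pos"])*1000; a=np.rad2deg(np.arctan2(M[:,0]@Y,M[:,0]@X))
    print("t%.2f drive mm"%o["clock"],t.round(1),"toolx in drive deg %.1f"%a,"F",(o["ft_force"]@np.c_[X,Y,[0,0,1]]).round(1),"grip %.3f"%o["grip_width"],"q",o["joint_pos"].round(2)); return M,t,a
def plan(o,tgt,adeg,n):  # rows to drive target (mm), tool-x heading adeg; equal steps
    M,t,a=state(o); d=(np.array(tgt)-t)/1000; dw=d[0]*X+d[1]*Y+[0,0,d[2]]
    da=(adeg-a+180)%360-180
    for i in range(n):
        Mi=R.from_euler("z",da*i/n,degrees=True).as_matrix()@M
        print((Mi.T@(dw/n)/.2).round(3).tolist(),round(-np.deg2rad(da)/n/2,4))
E
python3 - <<'E'
from h import *
im=cv2.imread("pics/top0.png")
o=bot.get_obs();M,t,a=state(o);print(M.round(2))
# check points (px from crop /4 + offset)
f=lambda u,v,z:(w2d(ray("top",[[200+u/4,145+v/4]],z))*1000).round(1)
print("boss",f(471,340,.116),"post top",f(500,230,.14),"knob",f(254,104,.116),"tab top",f(205,237,.142),"bar tip",f(325,291,.106),"guide",f(294,285,.114),"slot mouth",f(432,478,.106))
plan(o,(58,-18,230),-90,14)
E
```

```text
t0.10 drive mm [-495.2  273.7  230.5] toolx in drive deg -3.3 F [-0.3  0.5  0.4] grip 0.085 q [ 1.18  0.24  0.    1.34 -0.    1.57]
[[ 0.93 -0.    0.38]
 [-0.38 -0.    0.93]
 [ 0.   -1.   -0.  ]]
boss [[  3.4 -51.3 116. ]] post top [[ 62.7 -49.3 140. ]] knob [[ 93.7 104.3 116. ]] tab top [[ 10.9 102.1 142. ]] bar tip [[  6.4  34.8 106. ]] guide [[  3.5  51.3 114. ]] slot mouth [[-74.7 -53.3 106. ]]
t0.10 drive mm [-495.2  273.7  230.5] toolx in drive deg -3.3 F [-0.3  0.5  0.4] grip 0.085 q [ 1.18  0.24  0.    1.34 -0.    1.57]
[0.203, 0.0, -0.093] 0.054
[0.212, 0.0, -0.07] 0.054
[0.218, 0.0, -0.047] 0.054
[0.222, 0.0, -0.023] 0.054
[0.223, 0.0, 0.001] 0.054
[0.222, 0.0, 0.025] 0.054
[0.218, 0.0, 0.049] 0.054
[0.211, 0.0, 0.072] 0.054
[0.202, -0.0, 0.095] 0.054
[0.191, -0.0, 0.116] 0.054
[0.177, -0.0, 0.136] 0.054
[0.162, -0.0, 0.154] 0.054
[0.144, -0.0, 0.171] 0.054
[0.125, -0.0, 0.185] 0.054
```

```bash
sed -i 's/^C=.*/C=np.array([.5685,.0428,0])+.0035*X-.001*Y/' h.py; echo ok
```

```text
ok
```

Emit:
{"op": "move_arm", "data": {
  "increments": [
    {"grip":1,"linear":[0.2,0,-0.09],"twist":0.054},
    {"grip":1,"linear":[0.21,0,-0.07],"twist":0.054},
    {"grip":1,"linear":[0.22,0,-0.05],"twist":0.054},
    {"grip":1,"linear":[0.22,0,-0.02],"twist":0.054},
    {"grip":1,"linear":[0.22,0,0],"twist":0.054}
  ]
}}

```text
clock: 0.6
eef_pos: [0.3403, 0.299, 0.2276]
tool_rot: [0.633, -0.319, 0.318, -0.629]
ft_force: [0.6, 0.8, -0.6]
grip_width: 0.0125
```

Emit:
{"op": "move_arm", "data": {
  "increments": [
    {"grip":1,"linear":[0.22,0,0.025],"twist":0.054},
    {"grip":1,"linear":[0.22,0,0.05],"twist":0.054},
    {"grip":1,"linear":[0.21,0,0.07],"twist":0.054},
    {"grip":1,"linear":[0.2,0,0.095],"twist":0.054},
    {"grip":1,"linear":[0.19,0,0.115],"twist":0.054}
  ]
}}

```text
clock: 1.1
eef_pos: [0.4939, 0.1265, 0.226]
tool_rot: [0.521, -0.482, 0.481, -0.515]
ft_force: [0.6, 1.5, 0.5]
grip_width: 0.0002
```

```bash
python3 - <<'E'
from h import *
plan(bot.get_obs(),(58,-18,190),-90,5)
E
```

```text
t1.10 drive mm [-101.2   56.   226. ] toolx in drive deg -66.9 F [0.1 1.6 0.5] grip 0.000 q [ 0.25  0.27  0.03  1.34 -0.    1.75]
[0.13, 0.036, 0.118] 0.0404
[0.121, 0.036, 0.128] 0.0404
[0.11, 0.035, 0.137] 0.0404
[0.098, 0.035, 0.146] 0.0404
[0.086, 0.035, 0.153] 0.0404
```

Emit:
{"op": "move_arm", "data": {
  "increments": [
    {"grip":1,"linear":[0.13,0.036,0.12],"twist":0.04},
    {"grip":1,"linear":[0.12,0.036,0.13],"twist":0.04},
    {"grip":1,"linear":[0.11,0.036,0.14],"twist":0.04},
    {"grip":1,"linear":[0.1,0.036,0.15],"twist":0.04},
    {"grip":1,"linear":[0.09,0.036,0.15],"twist":0.04}
  ]
}}

```text
clock: 1.6
eef_pos: [0.6257, -0.0051, 0.1869]
tool_rot: [-0.409, 0.58, -0.579, 0.402]
ft_force: [-0.0, 0.0, 0.3]
grip_width: 0.0002
```

```bash
python3 - <<'E'
from h import *
plan(bot.get_obs(),(58,-18,190),-90,5)
o=bot.get_obs();im,d=bot.camera("wrist");cv2.imwrite("pics/w1.png",im)
E
```

```text
t1.60 drive mm [ 66.1 -25.7 186.9] toolx in drive deg -91.0 F [-0.  -0.   0.3] grip 0.000 q [-0.01  0.52  0.3   1.36 -0.    1.91]
[-0.008, -0.003, -0.008] -0.0018
[-0.008, -0.003, -0.008] -0.0018
[-0.008, -0.003, -0.008] -0.0018
[-0.008, -0.003, -0.008] -0.0018
[-0.008, -0.003, -0.008] -0.0018
```

View pics/w1.png

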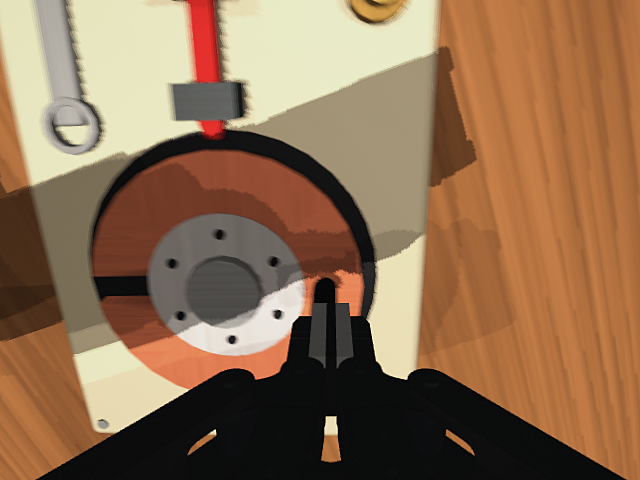

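The wrist view shows the boss at (224,292), the slot pointing left with its mouth near (95,286), and the post's top edge near (325,282), just ahead of the fingertips. The guide is at (207,101) and the bar tip at (213,137).

```bash
python3 - <<'E'
from h import *
o=bot.get_obs()
f=lambda u,v,z:(w2d(ray("wrist",[[u,v]],z,o))*1000)[0].round(1)
print("boss",f(224,292,.116),"hub",f(227,284.5,.107),"slot mouth",f(95,286,.106),"slot inner",f(147,286,.106),"guide",f(207,101,.114),"tip",f(214,138,.106))
for x in(52,58): print("post foot,top",proj("wrist",[d2w(x/1000,-.05,.106),d2w(x/1000,-.05,.14)],o).round(0))
print("tip",proj("wrist",o["eef_pos"],o))
print("discL/R",f(93,250,.106),f(374,265,.106))
E
```

```text
boss [  9.2 -48.6 116. ] hub [  8.8 -48.3 107. ] slot mouth [-70.7 -48.4 106. ] slot inner [-39.  -48.9 106. ] guide [ 11.3  52.9 114. ] tip [ 10.5  34.4 106. ]
post foot,top [[302. 285.]
 [297. 315.]]
post foot,top [[312. 285.]
 [309. 314.]]
tip [[331.97677551 323.89824425]]
discL/R [-66.9 -25.7 106. ] [ 93.4 -38.3 106. ]
```

```bash
python3 - <<'E'
from h import *
import time
o=bot.get_obs();state(o);print(o["joint_vel"].round(3))
im,d=bot.camera("wrist");cv2.imwrite("pics/w2.png",im)
old=cv2.imread("pics/w1.png")
g=lambda i:np.float32(cv2.cvtColor(i,cv2.COLOR_BGR2GRAY))[:260]
print("shift",cv2.phaseCorrelate(g(old),g(im)))
state(bot.get_obs())
hsv=cv2.cvtColor(im,cv2.COLOR_BGR2HSV)
# boss via fresh depth: highest flat plateau near it
f=lambda u,v,z:(w2d(ray("wrist",[[u,v]],z,o))*1000)[0].round(1)
p,M,c=pose("wrist",o)
for u,v in((224,292),(227,225),(207,101),(60,20)):
    q=cv2.undistortPoints(np.array([[[u,v]]],float),p["camera_matrix"],p["dist"]).ravel()
    P=c+M@np.array([q[0],q[1],1])*d[v,u];print((w2d(P)*1000).round(1))
E
```

```text
t1.65 drive mm [ 70.1 -29.2 184.2] toolx in drive deg -91.4 F [ 4.1 -1.6 -0.6] grip 0.000 q [-0.01  0.53  0.31  1.36 -0.01  1.91]
[ 0.038 -0.049 -0.106  0.022  0.02  -0.07 ]
shift ((-12.067304404373488, -7.167791879069966), 0.30992517171082673)
t1.70 drive mm [ 67.3 -27.8 184.5] toolx in drive deg -91.1 F [ 0.1 -0.3  0.4] grip -0.000 q [-0.01  0.52  0.3   1.36 -0.01  1.91]
[  9.6 -48.  117.3]
[ 12.7 -12.4 107. ]
[ 11.6  53.  115.3]
[-69.4  96.8  90. ]
```

```bash
cat >> h.py <<'E'
def wshot(name):
    o=bot.get_obs(); im,d=bot.camera("wrist"); cv2.imwrite(f"pics/{name}.png",im); state(o); state(bot.get_obs()); return o,im,d
def pts(n,im,d,o=None):  # every pixel -> drive mm, from depth
    p,M,c=pose(n,o); v,u=np.mgrid[:480,:640]
    q=cv2.undistortPoints(np.c_[u.ravel(),v.ravel()].astype(float)[:,None],p["camera_matrix"],np.array(p["dist"])).reshape(-1,2)
    return (w2d(c+(np.c_[q,np.ones(len(q))]*d.reshape(-1,1))@M.T)*1000).reshape(480,640,3)
E
python3 - <<'E'
from h import *
o,im,d=wshot("w3"); P=pts("wrist",im,d,o)
def rep(n,m,z,P=P):
    Q=(P[m]); r=cv2.minAreaRect(Q[:,:2].astype(np.float32)); print(n,len(Q),"med",np.median(Q,0).round(1),"rect",np.round(r[0],1),np.round(r[1],1),round(r[2],1))
x,y,z=P[...,0],P[...,1],P[...,2]
rep("boss",(abs(z-116)<2.5)&(abs(x)<40)&(abs(y+50)<35),116)
rep("guide",(abs(z-114.5)<2)&(abs(x)<40)&(abs(y-55)<20),114)
T=pts("top",cv2.imread("pics/top0.png"),np.load("pics/top0d.npy"))
x,y,z=T[...,0],T[...,1],T[...,2]
rep("T boss",(abs(z-116)<2.5)&(abs(x)<40)&(abs(y+50)<35),116,T)
rep("T guide",(abs(z-114.5)<3)&(abs(x)<40)&(abs(y-55)<20),114,T)
rep("T tab",(abs(z-142)<4)&(abs(x)<40)&(y>70),114,T)
rep("T post",(abs(z-140)<4)&(abs(x-60)<20)&(abs(y+50)<30),114,T)
rep("T deck",(abs(z-90)<2)&(abs(x)<200)&(abs(y)<250),114,T)
E
```

```text
t1.70 drive mm [ 67.3 -27.8 184.5] toolx in drive deg -91.1 F [ 0.1 -0.3  0.4] grip -0.000 q [-0.01  0.52  0.3   1.36 -0.01  1.91]
t1.75 drive mm [ 65.6 -26.5 185.4] toolx in drive deg -91.0 F [-1.7  0.4 -0. ] grip -0.000 q [-0.01  0.52  0.3   1.36 -0.    1.91]
boss 4250 med [  2.4 -46.8 116.5] rect [  2.1 -47.8] [43. 43.] 55.9
guide 2535 med [  2.4  56.8 114.4] rect [ 1.8 56.6] [33.2 18.2] 0.8
T boss 189 med [  1.2 -50.6 115.8] rect [  2.2 -52.2] [46.3 56.9] 68.7
T guide 71 med [  0.4  56.5 113.8] rect [ 2.  59.2] [25.9 31.9] 89.4
T tab 49 med [  2.9 108.5 141.4] rect [  2.6 108.4] [ 8.7 34.6] 89.1
T post 28 med [ 58.8 -49.6 138.2] rect [ 59.8 -49.3] [11.6 10.9] 17.4
T deck 5925 med [-4.9 29.3 89.7] rect [1.1 1.6] [356.8 238.8] 89.7
```

```bash
sed -i 's/^C=.*/C=np.array([.5685,.0428,0])+.0055*X+.0007*Y/' h.py; python3 - <<'E'
from h import *
plan(bot.get_obs(),(58,-18,150),-90,2)
E
```

```text
t1.75 drive mm [ 63.6 -28.2 185.4] toolx in drive deg -91.0 F [-1.7  0.4 -0. ] grip -0.000 q [-0.01  0.52  0.3   1.36 -0.    1.91]
[-0.026, 0.088, -0.014] -0.0042
[-0.026, 0.088, -0.013] -0.0042
```

Emit:
{"op": "move_arm", "data": {
  "increments": [
    {"grip":1,"linear":[-0.03,0,-0.014],"twist":-0.004},
    {"grip":1,"linear":[-0.025,0.05,-0.013],"twist":-0.004},
    {"grip":1,"linear":[0,0.12,0],"twist":0},
    {"grip":1,"linear":[0,0.1,0],"twist":0},
    {"grip":1,"linear":[0,0,0],"twist":0}
  ]
}}

```text
clock: 2.25
eef_pos: [0.6197, 0.0135, 0.1305]
tool_rot: [-0.418, 0.575, -0.572, 0.41]
ft_force: [-0.9, -0.1, 0.2]
grip_width: 0.0002
```

```bash
python3 - <<'E'
from h import *
plan(bot.get_obs(),(58,-22,119),-90,3)
E
```

```text
t2.25 drive mm [ 52.5 -11.8 130.5] toolx in drive deg -89.4 F [-0.8 -0.4  0.2] grip 0.000 q [ 0.02  0.54  0.19  1.23 -0.    1.91]
[0.017, 0.019, 0.009] 0.0017
[0.017, 0.019, 0.009] 0.0017
[0.017, 0.019, 0.009] 0.0017
```

Emit:
{"op": "move_arm", "data": {
  "increments": [
    {"grip":1,"linear":[0.01,0.03,0.014],"twist":0.002},
    {"grip":1,"linear":[0.01,0.02,0.008],"twist":0},
    {"grip":1,"linear":[0,0,0],"twist":0},
    {"grip":1,"linear":[0,0,0],"twist":0},
    {"grip":1,"linear":[0,0,0],"twist":0}
  ]
}}

```text
clock: 2.75
eef_pos: [0.6234, 0.0106, 0.1233]
tool_rot: [-0.416, 0.574, -0.573, 0.412]
ft_force: [-0.4, -0.7, -0.0]
grip_width: 0.0001
```

```bash
cat >> h.py <<'E'
def arc(phi,n,lead=20,r=58,z=119):  # tool pose that holds the post at disc-frame angle phi (deg, 0=+x, -90=goal)
    p=np.deg2rad(phi); t=np.array([np.cos(p),np.sin(p)]); b=np.array([-np.sin(p),np.cos(p)])
    q=r*t+lead*b+[0,-50]; plan(bot.get_obs(),(q[0],q[1],z),phi-90,n)
E
python3 - <<'E'
from h import *
arc(-30,4)
E
```

```text
t2.75 drive mm [ 56.8 -13.3 123.3] toolx in drive deg -89.4 F [-0.1 -0.8 -0. ] grip 0.000 q [ 0.02  0.55  0.18  1.21 -0.    1.91]
[0.06, 0.006, 0.004] 0.0667
[0.059, 0.006, 0.012] 0.0667
[0.057, 0.006, 0.019] 0.0667
[0.054, 0.005, 0.027] 0.0667
```

Emit:
{"op": "move_arm", "data": {
  "increments": [
    {"grip":1,"linear":[0.06,0.006,0.006],"twist":0.066},
    {"grip":1,"linear":[0.058,0.005,0.013],"twist":0.066},
    {"grip":1,"linear":[0.056,0.003,0.018],"twist":0.066},
    {"grip":1,"linear":[0.054,0,0.025],"twist":0.066},
    {"grip":1,"linear":[0,0,0],"twist":0}
  ]
}}

```text
clock: 3.25
eef_pos: [0.6143, -0.0343, 0.1236]
tool_rot: [-0.243, 0.664, -0.663, 0.245]
ft_force: [-0.9, 0.0, -0.2]
grip_width: 0.0002
```

```bash
python3 - <<'E'
from h import *
arc(-58,4)
E
```

```text
t3.25 drive mm [ 62.9 -58.8 123.6] toolx in drive deg -120.7 F [-0.8 -0.3 -0.2] grip 0.000 q [-0.06  0.53  0.15  1.19  0.    2.38]
[0.042, 0.006, 0.003] 0.0596
[0.041, 0.006, 0.008] 0.0596
[0.04, 0.006, 0.012] 0.0596
[0.038, 0.006, 0.017] 0.0596
```

Emit:
{"op": "move_arm", "data": {
  "increments": [
    {"grip":1,"linear":[0.042,0.008,0.004],"twist":0.06},
    {"grip":1,"linear":[0.041,0.006,0.008],"twist":0.06},
    {"grip":1,"linear":[0.04,0.004,0.012],"twist":0.06},
    {"grip":1,"linear":[0.038,0,0.017],"twist":0.06},
    {"grip":1,"linear":[0,0,0],"twist":0}
  ]
}}

```text
clock: 3.75
eef_pos: [0.5971, -0.0561, 0.1241]
tool_rot: [-0.072, 0.704, -0.702, 0.085]
ft_force: [0.3, 0.5, -0.2]
grip_width: 0.0001
```

```bash
python3 - <<'E'
from h import *
o,im,d=wshot("w4")
P=pts("wrist",im,d,o); hsv=cv2.cvtColor(im,cv2.COLOR_BGR2HSV)
E
```

```text
t3.75 drive mm [ 53.7 -84.9 124.1] toolx in drive deg -148.3 F [ 0.1  0.5 -0.2] grip 0.000 q [-0.1   0.49  0.08  1.14  0.01  2.82]
t3.80 drive mm [ 53.9 -84.5 124.2] toolx in drive deg -148.2 F [0.2 0.3 0.1] grip 0.000 q [-0.1   0.49  0.08  1.14  0.01  2.82]
```

View pics/w4.png

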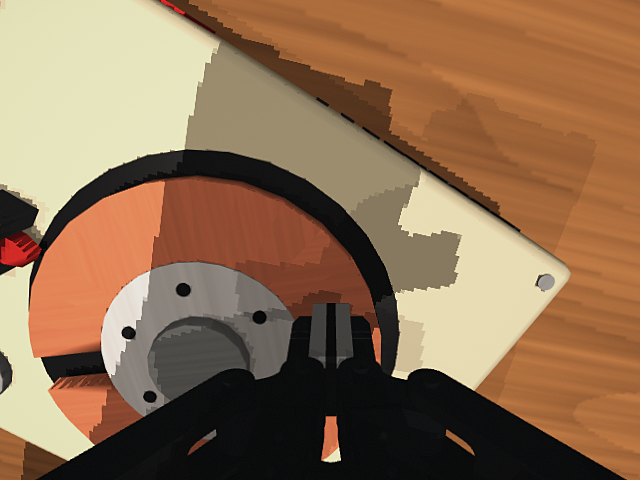

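The wrist view shows the boss near (200,358), the slot at the lower left with its mouth around (45,368), and the bar tip at left near (35,250). The disc has turned partway, and the post is hidden behind the fingers.

```bash
cat >> h.py <<'E'
def slot(im,d,o,n="wrist"):  # dark pixels over the copper annulus -> slot angle; copper plane from rays
    hsv=cv2.cvtColor(im,cv2.COLOR_BGR2HSV); v,u=np.mgrid[:480,:640]
    P=(w2d(ray(n,np.c_[u.ravel(),v.ravel()],.106,o))*1000).reshape(480,640,3)
    x,y=P[...,0],P[...,1]+50; r=np.hypot(x,y)
    ok=(r>52)&(r<76)&(hsv[...,2]<70)&(d>.05)&(abs(pts(n,im,d,o)[...,2]-100)<9)
    lab=cv2.connectedComponentsWithStats(ok.astype(np.uint8)); 
    for k in range(1,lab[0]):
        if lab[2][k,4]>80:
            m=lab[1]==k; print("dark",m.sum(),"r %.1f"%r[m].mean(),"disc angle rad %.3f"%np.angle(np.exp(1j*(np.arctan2(y[m].mean(),x[m].mean())-np.pi/2))))
E
python3 - <<'E'
from h import *
o=bot.get_obs();im,d=bot.camera("wrist");slot(im,d,o)
f=lambda u,v,z:(w2d(ray("wrist",[[u,v]],z,o))*1000)[0].round(1)
print(f(45,368,.106),f(103,366,.106),f(200,358,.116))
M,t,a=state(o)
E
```

```text
dark 954 r 64.0 disc angle rad 0.652
[-46.8  10.7 106. ] [-30.2 -12.6 106. ] [  5.9 -48.5 116. ]
t3.80 drive mm [ 53.9 -84.5 124.2] toolx in drive deg -148.2 F [0.2 0.3 0.1] grip 0.000 q [-0.1   0.49  0.08  1.14  0.01  2.82]
```

```bash
python3 - <<'E'
from h import *
plan(bot.get_obs(),(28,-95.5,121),-149,3)
E
```

```text
t3.85 drive mm [ 53.9 -84.4 124.1] toolx in drive deg -148.2 F [ 0.  -0.1 -0.6] grip -0.000 q [-0.1   0.49  0.08  1.14  0.01  2.82]
[0.047, 0.004, -0.007] 0.0024
[0.047, 0.004, -0.007] 0.0024
[0.047, 0.004, -0.007] 0.0024
```

Emit:
{"op": "move_arm", "data": {
  "increments": [
    {"grip":1,"linear":[0.04,0.006,-0.007],"twist":0.002},
    {"grip":1,"linear":[0.04,0.004,-0.007],"twist":0.002},
    {"grip":1,"linear":[0.03,0,-0.005],"twist":0},
    {"grip":1,"linear":[0.015,0,-0.003],"twist":0},
    {"grip":1,"linear":[0,0,0],"twist":0}
  ]
}}

```text
clock: 4.35
eef_pos: [0.5738, -0.057, 0.123]
tool_rot: [-0.07, 0.703, -0.702, 0.088]
ft_force: [2.6, 0.2, -0.7]
grip_width: 0.0003
```

```bash
python3 - <<'E'
from h import *
o,im,d=wshot("w5");slot(im,d,o)
print(o["joint_vel"].round(3))
im,d=bot.camera("top");cv2.imwrite("pics/top1.png",im);slot(im,d,None,"top")
E
```

```text
t4.35 drive mm [ 31.9 -93.4 123. ] toolx in drive deg -148.2 F [ 2.4  1.  -0.7] grip 0.000 q [-0.1   0.44 -0.    1.1   0.01  2.82]
t4.40 drive mm [ 31.9 -93.3 123. ] toolx in drive deg -148.2 F [ 1.2 -0.7  1. ] grip 0.000 q [-0.1   0.44 -0.    1.1   0.01  2.82]
dark 1235 r 64.1 disc angle rad 0.269
[ 0.001 -0.004 -0.005 -0.006  0.001 -0.006]
```

```bash
python3 - <<'E'
from h import *
plan(bot.get_obs(),(31.9-12.5,-93.3-2,123),-148.2,1)
E
```

```text
t4.45 drive mm [ 31.9 -93.2 122.9] toolx in drive deg -148.2 F [ 1.  -1.   0.1] grip 0.000 q [-0.1   0.44 -0.    1.1   0.01  2.82]
[0.059, -0.002, -0.024] -0.0003
```

Emit:
{"op": "move_arm", "data": {
  "increments": [
    {"grip":1,"linear":[0.02,0,-0.008],"twist":0},
    {"grip":1,"linear":[0.02,0,-0.008],"twist":0},
    {"grip":1,"linear":[0.02,0,-0.008],"twist":0},
    {"grip":1,"linear":[0,0,0],"twist":0},
    {"grip":1,"linear":[0,0,0],"twist":0}
  ]
}}

```text
clock: 4.95
eef_pos: [0.5606, -0.0547, 0.1226]
tool_rot: [-0.07, 0.703, -0.702, 0.089]
ft_force: [2.2, -1.2, 0.4]
grip_width: -0.0001
```

```bash
python3 - <<'E'
from h import *
o,im,d=wshot("w6");slot(im,d,o)
P=pts("wrist",im,d,o);x,y,z=P[...,0],P[...,1],P[...,2]
m=(abs(z-116)<2)&(np.hypot(x,y+50)<30);print("boss",P[m].mean(0),m.sum())
E
```

```text
t4.95 drive mm [ 18.6 -95.5 122.6] toolx in drive deg -148.2 F [ 2.5 -0.4  0.4] grip -0.000 q [-0.1   0.41 -0.04  1.09  0.01  2.82]
t5.00 drive mm [ 18.6 -95.5 122.6] toolx in drive deg -148.2 F [ 1.7 -0.2 -0.1] grip 0.000 q [-0.1   0.41 -0.04  1.09  0.01  2.82]
dark 1441 r 63.9 disc angle rad 0.042
boss [  1.43324691 -49.79568802 116.38779309] 8451
```

View pics/w6.png

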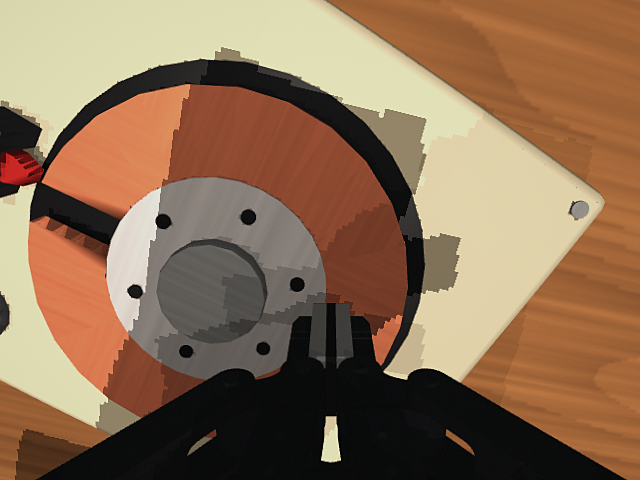

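The wrist view shows the slot running from (112,237) to its mouth near (40,205), with the bar tip at (42,172). It's nearly aligned, but the visible slot wall biases the dark mask, so I'll measure the slot edges from depth.

```bash
cat >> h.py <<'E'
def slot2(im,d,o,n="wrist"):
    P=pts(n,im,d,o);x,y,z=P[...,0],P[...,1],P[...,2]
    m=(abs(z-116.3)<1.5)&(np.hypot(x,y+50)<30)
    (cx,cy),rad=cv2.minEnclosingCircle(P[m][:,:2].astype(np.float32)); print("boss",round(cx,1),round(cy,1),round(rad,1))
    v,u=np.mgrid[:480,:640]; Q=(w2d(ray(n,np.c_[u.ravel(),v.ravel()],.106,o))*1000).reshape(480,640,3)
    X1,Y1=Q[...,0]-cx,Q[...,1]-cy; r=np.hypot(X1,Y1); a=np.arctan2(Y1,X1)-np.pi/2; a=np.angle(np.exp(1j*a))
    for lo in(52,58,64,70):
        k=(r>lo)&(r<lo+5)&(z<103.5)&(z>80)&(abs(a)<1.2)&(d>.05)
        if k.sum()>20: q=np.percentile(a[k],[1,99])*(lo+2.5); print(lo+2.5,k.sum(),"edges mm",q.round(1),"mid rad %.3f"%(q.mean()/(lo+2.5)))
    g=(abs(z-114.4)<1.5)&(abs(x)<30)&(abs(y-55)<15)
    if g.sum()>50:
        R_=cv2.minAreaRect(P[g][:,:2].astype(np.float32));print("guide",np.round(R_[0],1),np.round(R_[1],1),round(R_[2],1),"angle",round(np.arctan2(-(R_[0][0]-cx),R_[0][1]-cy),3))
E
python3 - <<'E'
from h import *
o=bot.get_obs();im,d=bot.camera("wrist");slot2(im,d,o)
E
```

```text
boss 0.3 -50.2 22.0
54.5 453 edges mm [-3.9 12.2] mid rad 0.076
60.5 461 edges mm [-3.6 12.5] mid rad 0.074
66.5 461 edges mm [-3.1 13.1] mid rad 0.075
72.5 472 edges mm [-2.7 13.6] mid rad 0.075
```

Emit:
{"op": "move_arm", "data": {
  "increments": [
    {"grip":1,"linear":[0.01,0,-0.006],"twist":0},
    {"grip":1,"linear":[0.01,0,-0.006],"twist":0},
    {"grip":1,"linear":[0,0,0],"twist":0},
    {"grip":1,"linear":[0,0,0],"twist":0},
    {"grip":1,"linear":[0,0,0],"twist":0}
  ]
}}

```text
clock: 5.55
eef_pos: [0.5562, -0.0531, 0.1225]
tool_rot: [-0.07, 0.703, -0.702, 0.089]
ft_force: [1.6, -0.6, 0.8]
grip_width: 0.0
```

```bash
python3 - <<'E'
from h import *
o,im,d=wshot("w7");slot2(im,d,o)
E
```

```text
t5.55 drive mm [ 14.  -95.4 122.5] toolx in drive deg -148.2 F [ 1.7 -0.   0.8] grip 0.000 q [-0.1   0.4  -0.06  1.08  0.01  2.82]
t5.60 drive mm [ 14.  -95.4 122.5] toolx in drive deg -148.2 F [2.3 1.  0.7] grip 0.000 q [-0.1   0.4  -0.06  1.08  0.01  2.82]
boss 0.0 -49.9 22.1
54.5 481 edges mm [-8.4  7.9] mid rad -0.005
60.5 495 edges mm [-8.5  7.9] mid rad -0.005
66.5 497 edges mm [-8.5  7.9] mid rad -0.004
72.5 494 edges mm [-8.3  7.8] mid rad -0.003
guide [12.5 46.3] [8.1 3.3] 3.6 angle -0.128
```

Emit:
{"op": "move_arm", "data": {
  "increments": [
    {"grip":1,"linear":[-0.06,-0.02,0],"twist":0},
    {"grip":1,"linear":[-0.06,-0.1,0],"twist":-0.05},
    {"grip":1,"linear":[0,-0.2,0],"twist":-0.07},
    {"grip":1,"linear":[0,-0.1,0],"twist":-0.07},
    {"grip":1,"linear":[0,0,0],"twist":-0.07}
  ]
}}

```text
clock: 6.1
eef_pos: [0.5722, -0.0467, 0.2055]
tool_rot: [-0.259, 0.657, -0.655, 0.268]
ft_force: [-0.9, -0.9, -0.1]
grip_width: -0.0004
```

```bash
python3 - <<'E'
from h import *
plan(bot.get_obs(),(0,138,200),-90,6)
E
```

```text
t6.10 drive mm [ 27.1 -84.2 205.5] toolx in drive deg -117.3 F [-0.5 -1.1 -0.1] grip -0.000 q [-0.09  0.39  0.15  1.32  0.01  2.29]
[-0.154, 0.006, -0.105] -0.0397
[-0.162, 0.006, -0.092] -0.0397
[-0.169, 0.006, -0.079] -0.0397
[-0.175, 0.006, -0.066] -0.0397
[-0.179, 0.007, -0.052] -0.0397
[-0.183, 0.007, -0.037] -0.0397
```

Emit:
{"op": "move_arm", "data": {
  "increments": [
    {"grip":1,"linear":[-0.154,0,-0.105],"twist":-0.04},
    {"grip":1,"linear":[-0.162,0,-0.092],"twist":-0.04},
    {"grip":1,"linear":[-0.17,0,-0.08],"twist":-0.04},
    {"grip":1,"linear":[-0.175,0,-0.066],"twist":-0.04},
    {"grip":1,"linear":[-0.18,0,-0.052],"twist":-0.04}
  ]
}}

```text
clock: 6.6
eef_pos: [0.6068, 0.1365, 0.2061]
tool_rot: [-0.389, 0.591, -0.588, 0.392]
ft_force: [1.1, -0.5, -0.8]
grip_width: 0.0002
```

Emit:
{"op": "move_arm", "data": {
  "increments": [
    {"grip":1,"linear":[-0.17,0,-0.03],"twist":-0.03},
    {"grip":1,"linear":[0,0,0],"twist":0},
    {"grip":1,"linear":[0,0,0],"twist":0},
    {"grip":1,"linear":[0,0,0],"twist":0},
    {"grip":1,"linear":[0,0,0],"twist":0}
  ]
}}

```text
clock: 7.1
eef_pos: [0.6107, 0.1752, 0.2025]
tool_rot: [-0.413, 0.579, -0.572, 0.409]
ft_force: [-0.1, -0.1, 0.6]
grip_width: 0.0
```

```bash
python3 - <<'E'
from h import *
o,im,d=wshot("w8")
plan(o,(0,140,150),-90,3)
im,d=bot.camera("top");cv2.imwrite("pics/top2.png",cv2.resize(im[145:305,200:395],None,fx=4,fy=4,interpolation=cv2.INTER_CUBIC)[:600,:800]);slot2(im,d,None,"top")
P=pts("top",im,d);x,y,z=P[...,0],P[...,1],P[...,2]
for n,m in(("tab",(abs(z-142)<4)&(abs(x)<40)&(y>70)),("post",(abs(z-140)<4)&(abs(x)<30)&(abs(y+108)<20))):
    if m.sum(): print(n,m.sum(),P[m].mean(0).round(1))
E
```

```text
t7.10 drive mm [ -8.5 138.2 202.5] toolx in drive deg -90.0 F [-0.1 -0.2  0.6] grip 0.000 q [0.28 0.54 0.37 1.41 0.01 2.18]
t7.15 drive mm [ -8.4 138.  202.5] toolx in drive deg -90.1 F [0.2 0.3 0.1] grip 0.000 q [0.28 0.54 0.37 1.41 0.01 2.18]
t7.10 drive mm [ -8.5 138.2 202.5] toolx in drive deg -90.0 F [-0.1 -0.2  0.6] grip 0.000 q [0.28 0.54 0.37 1.41 0.01 2.18]
[-0.003, 0.087, 0.015] -0.0001
[-0.003, 0.087, 0.015] -0.0001
[-0.003, 0.087, 0.015] -0.0001
boss 0.6 -49.3 23.3
54.5 51 edges mm [-62.   63.4] mid rad 0.013
60.5 54 edges mm [-70.6  70.7] mid rad 0.000
66.5 64 edges mm [-77.3  74.8] mid rad -0.019
72.5 48 edges mm [-80.7  83.1] mid rad 0.017
guide [ 0.  53.7] [31.7 17.7] 0.0 angle 0.006
tab 54 [  0.2 106.6 141.4]
post 28 [  -0.5 -109.1  138.7]
```

View pics/top2.png

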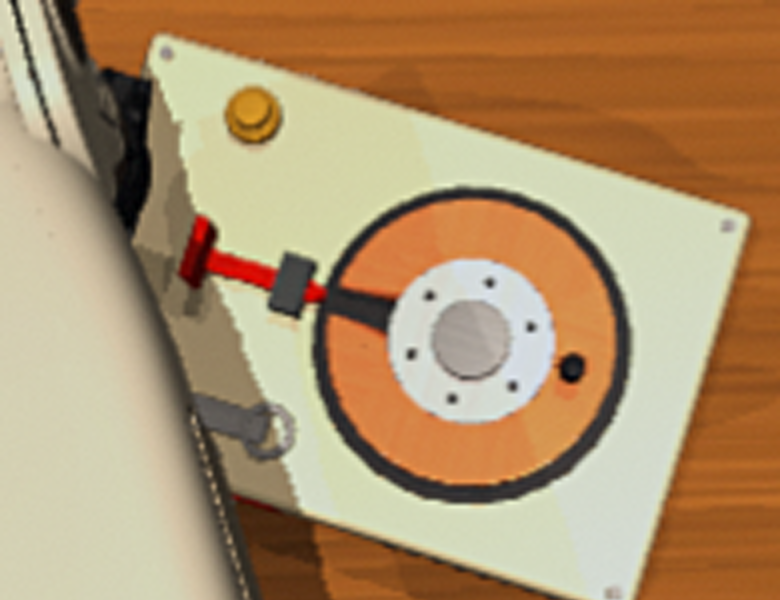

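The top view shows the slot at (360,308) in line with the bar tip at (325,291), and the post opposite at (572,367). The disc is aligned. Next I'll lower the finger behind the tab.

Emit:
{"op": "move_arm", "data": {
  "increments": [
    {"grip":1,"linear":[-0.01,0.05,0.02],"twist":0},
    {"grip":1,"linear":[-0.01,0.13,0.02],"twist":0},
    {"grip":1,"linear":[0,0.13,0],"twist":0},
    {"grip":1,"linear":[0,0.1,0],"twist":0},
    {"grip":1,"linear":[0,0,0],"twist":0}
  ]
}}

```text
clock: 7.7
eef_pos: [0.6214, 0.1727, 0.1179]
tool_rot: [-0.41, 0.58, -0.574, 0.408]
ft_force: [-0.6, -0.6, 0.3]
grip_width: 0.0002
```

```bash
python3 - <<'E'
from h import *
plan(bot.get_obs(),(0,93,114),-90,8)
E
```

```text
t7.70 drive mm [  2.3 139.4 117.9] toolx in drive deg -90.4 F [-0.4 -0.7  0.3] grip 0.000 q [0.27 0.59 0.24 1.23 0.01 2.18]
[0.029, 0.002, -0.001] -0.0005
[0.029, 0.002, -0.001] -0.0005
[0.029, 0.002, -0.001] -0.0005
[0.029, 0.002, -0.001] -0.0005
[0.029, 0.002, -0.001] -0.0005
[0.029, 0.002, -0.001] -0.0005
[0.029, 0.002, -0.001] -0.0005
[0.029, 0.002, -0.001] -0.0005
```

Emit:
{"op": "move_arm", "data": {
  "increments": [
    {"grip":1,"linear":[0.025,0.008,-0.006],"twist":0},
    {"grip":1,"linear":[0.025,0.007,-0.006],"twist":0},
    {"grip":1,"linear":[0.025,0,0],"twist":0},
    {"grip":1,"linear":[0.025,0,0],"twist":0},
    {"grip":1,"linear":[0.025,0,0],"twist":0}
  ]
}}

```text
clock: 8.2
eef_pos: [0.6121, 0.1493, 0.1176]
tool_rot: [-0.407, 0.58, -0.574, 0.41]
ft_force: [-0.1, 3.1, -2.2]
grip_width: 0.0003
```

Emit:
{"op": "move_arm", "data": {
  "increments": [
    {"grip":1,"linear":[0.025,0,0],"twist":0},
    {"grip":1,"linear":[0.025,0,0],"twist":0},
    {"grip":1,"linear":[0.02,0,0],"twist":0},
    {"grip":1,"linear":[0,0,0],"twist":0},
    {"grip":1,"linear":[0,0,0],"twist":0}
  ]
}}

```text
clock: 8.7
eef_pos: [0.6074, 0.1352, 0.1188]
tool_rot: [-0.406, 0.58, -0.574, 0.411]
ft_force: [0.9, 3.1, -1.5]
grip_width: 0.0001
```

```bash
python3 - <<'E'
from h import *
state(bot.get_obs())
E
```

```text
t8.70 drive mm [  1.3  99.3 118.8] toolx in drive deg -90.4 F [-0.2  3.2 -1.5] grip 0.000 q [0.21 0.54 0.16 1.18 0.01 2.12]
```

Emit:
{"op": "move_arm", "data": {
  "increments": [
    {"grip":1,"linear":[0.025,0,0],"twist":0},
    {"grip":1,"linear":[0.02,0,0],"twist":0},
    {"grip":1,"linear":[0.02,0,0],"twist":0},
    {"grip":1,"linear":[0.02,0,0],"twist":0},
    {"grip":1,"linear":[0.02,0,0],"twist":0}
  ]
}}

```text
clock: 9.2
eef_pos: [0.6039, 0.1253, 0.1192]
tool_rot: [-0.401, 0.583, -0.568, 0.42]
ft_force: [4.3, 12.8, -5.2]
grip_width: -0.0003
```

```bash
python3 - <<'E'
from h import *
state(bot.get_obs())
E
```

```text
t9.20 drive mm [  1.2  88.9 119.2] toolx in drive deg -90.0 F [-0.  13.5 -5.2] grip -0.000 q [0.19 0.52 0.13 1.16 0.03 2.09]
```

Emit:
{"op": "move_arm", "data": {
  "increments": [
    {"grip":1,"linear":[0.03,0,0],"twist":0},
    {"grip":1,"linear":[0.03,0,0],"twist":0},
    {"grip":1,"linear":[-0.05,0,0],"twist":0},
    {"grip":1,"linear":[-0.1,-0.02,0],"twist":0},
    {"grip":1,"linear":[-0.1,-0.05,0],"twist":0}
  ]
}}

```text
clock: 9.7
eef_pos: [0.6182, 0.1696, 0.1355]
tool_rot: [-0.397, 0.586, -0.562, 0.427]
ft_force: [0.6, -0.1, -0.3]
grip_width: -0.0
```

Emit:
{"op": "move_arm", "data": {
  "increments": [
    {"grip":1,"linear":[0,-0.2,0],"twist":0},
    {"grip":1,"linear":[0,-0.2,0],"twist":0},
    {"grip":1,"linear":[0,-0.05,0],"twist":0},
    {"grip":1,"linear":[0,0,0],"twist":0},
    {"grip":1,"linear":[0,0,0],"twist":0}
  ]
}}

```text
clock: 10.2
eef_pos: [0.6169, 0.1634, 0.2279]
tool_rot: [-0.4, 0.584, -0.565, 0.425]
ft_force: [-0.1, 0.2, -0.1]
grip_width: 0.0004
```

```bash
python3 - <<'E'
from h import *
o,im,d=wshot("w9")
P=pts("wrist",im,d,o);x,y,z=P[...,0],P[...,1],P[...,2]
for n,m in(("tab",(abs(z-142)<3)&(abs(x)<40)&(y>50)&(y<120)),("boss",(abs(z-116.3)<1.5)&(np.hypot(x,y+50)<30)),("guide",(abs(z-114.4)<1.5)&(abs(x)<30)&(abs(y-55)<15))):
    if m.sum(): r=cv2.minAreaRect(P[m][:,:2].astype(np.float32));print(n,m.sum(),np.round(r[0],1),np.round(r[1],1))
E
```

```text
t10.20 drive mm [  1.2 129.1 227.9] toolx in drive deg -89.7 F [-0.2  0.2 -0.1] grip 0.000 q [0.24 0.51 0.38 1.43 0.04 2.14]
t10.25 drive mm [  1.  129.  227.4] toolx in drive deg -89.7 F [ 0.3 -1.1 -0.1] grip -0.000 q [0.24 0.51 0.38 1.43 0.04 2.14]
boss 341 [  0.3 -36.8] [14.6 20.8]
```

View pics/w9.png

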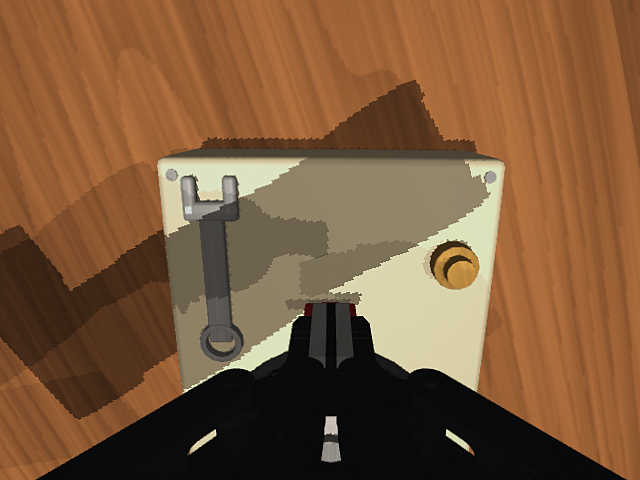

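The wrist view shows the spanner near (215,265) and the knob near (455,265), both undisturbed. The tab is hidden under the fingers, so I'll withdraw and check from above.

Emit:
{"op": "move_arm", "data": {
  "increments": [
    {"grip":1,"linear":[-0.05,-0.05,-0.2],"twist":0},
    {"grip":1,"linear":[-0.1,0,-0.2],"twist":0},
    {"grip":1,"linear":[-0.1,0,-0.2],"twist":0},
    {"grip":1,"linear":[-0.1,0,-0.2],"twist":0},
    {"grip":1,"linear":[-0.05,0,-0.1],"twist":0}
  ]
}}

```text
clock: 10.75
eef_pos: [0.4662, 0.2937, 0.2299]
tool_rot: [-0.403, 0.587, -0.566, 0.415]
ft_force: [1.1, 0.4, 0.1]
grip_width: 0.0003
```

```bash
python3 - <<'E'
from h import *
state(bot.get_obs())
for n in("top","side"):
    im,d=bot.camera(n); P=pts(n,im,d);x,y,z=P[...,0],P[...,1],P[...,2]
    for k,m in(("tab",(abs(z-142)<4)&(abs(x)<40)&(y>60)&(y<120)),("boss",(abs(z-116)<2.5)&(np.hypot(x,y+50)<30)),("guide",(abs(z-114)<2.5)&(abs(x)<30)&(abs(y-55)<12)),("post",(abs(z-139)<4)&(abs(x)<30)&(abs(y+108)<20)),("knob",(z>110)&(z<122)&(abs(x-88)<30)&(abs(y-105)<30))):
        if m.sum(): r=cv2.minAreaRect(P[m][:,:2].astype(np.float32));print(n,k,m.sum(),np.round(r[0],1),np.round(r[1],1),P[m].mean(0).round(1))
    if n=="top": cv2.imwrite("pics/top3.png",cv2.resize(im[145:305,200:395],None,fx=4,fy=4,interpolation=cv2.INTER_CUBIC)[:600,:800])
E
```

```text
t10.75 drive mm [-183.6  203.5  229.9] toolx in drive deg -90.4 F [0.9 0.7 0.1] grip 0.000 q [0.55 0.33 0.12 1.35 0.03 2.45]
top tab 56 [-0.1 72.6] [34.7  8.9] [ -0.5  72.5 141.1]
top boss 194 [ -1.2 -51.1] [41.6 41.8] [ -0.4 -52.  115.7]
top guide 77 [-0.2 52.8] [17.7 31.3] [ -0.4  53.7 113.7]
top post 32 [  -0.3 -109.7] [13.2 10.9] [  -0.2 -109.3  138.5]
top knob 61 [ 86.4 106. ] [18.5 18. ] [ 86.5 105.7 114.4]
side tab 48 [-0.3 73.9] [ 9.5 36. ] [ -0.9  74.8 140.6]
side boss 4 [ 13.3 -34.6] [ 1.6 13.9] [ 12.7 -34.2 114.4]
side guide 32 [-11.1  52.3] [12.  21.6] [-10.2  53.4 113.5]
side knob 59 [ 86.4 107.2] [18.5 18.7] [ 85.4 108.1 114.2]
```

View pics/top3.png

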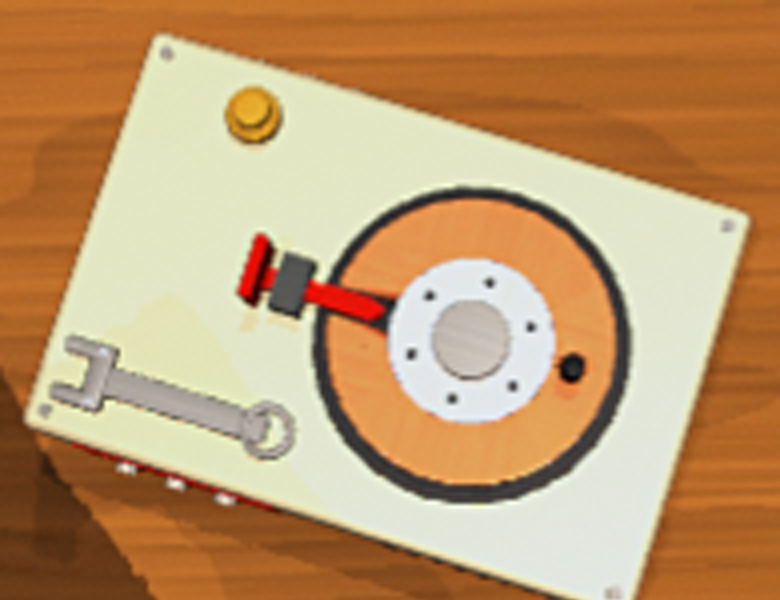

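The top view shows the bar seated in the slot with its tip near (385,308) and the tab at (258,270). The tab is at drive y of about 73–74 mm, against 74 when fully home. The knob and spanner haven't moved.

Emit:
{"op": "move_arm", "data": {
  "increments": [
    {"grip":1,"linear":[0,0,0],"twist":0},
    {"grip":1,"linear":[0,0,0],"twist":0},
    {"grip":1,"linear":[0,0,0],"twist":0},
    {"grip":1,"linear":[0,0,0],"twist":0},
    {"grip":1,"linear":[0,0,0],"twist":0}
  ]
}}

```text
clock: 11.35
eef_pos: [0.4676, 0.2904, 0.2263]
tool_rot: [-0.405, 0.587, -0.567, 0.412]
ft_force: [-0.2, -0.8, 0.3]
grip_width: -0.0001
```

```bash
python3 -c "
from workcell import bot
print(bot.get_obs()['joint_vel'].round(3)); print(bot.job_done())"
```

```text
[-0.015  0.004  0.002 -0.002  0.001 -0.   ]
the job is handed in; nothing more can be done
None
```

The spindle is locked, and I handed the job in at about 11.4 s of the 43 s allowed. With the shut fingertips I pushed the post clockwise about 90°, leaving the slot within about 0.01 rad of the bar. I then pushed the tab until the force rose from about 3 N to 13 N at the stop.

**Last checks:**
- **Bar:** the cameras put the tab at drive y of 72.6 mm (top) and 73.9 mm (side), against 74 mm when fully home. The difference is within the roughly 2 mm calibration. The top view shows the bar seated in the slot.
- **Loose items:** the knob and spanner look unmoved. I did not re-measure the bottle and mug at the end; the arm stayed well above the height of both while moving.
- **Robot:** the arm ended well clear of the drive at z of about 0.23 m, touching nothing.

**Disagreements along the way:**
- The first top-view estimate of the drive's position was about 5 mm off the wrist view, so I corrected it before pushing.
- The first slot-angle reading was also biased, because the slot's side wall was visible. A depth-based edge measurement replaced it before the final nudge.
- The slot-angle routine gave no usable result on the top picture, so I judged that alignment by eye and from the post's position.

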